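# Close the slide imager and start it with the two-button interlock

## Robot

A 6-joint arm with a two-finger parallel gripper is mounted at the origin on the work surface. World frame = base frame: x ahead of the robot, y to its left, z up, the work surface at z = 0. Lengths are in m, angles in rad, forces in N, time in s.
With the tool pointing down it reaches from about 0.425 to 0.95 m from the base axis. Payload 3.5 kg.
Tool frame: the origin (TCP) lies midway between the tips of the shut fingers; the grasp point (between the pads) lies grasp_offset behind it (grasp_offset is the distance from the TCP to the grasp point, in m); z points along the fingers, y is the direction in which the jaws open and shut (so a half turn about z gives the same grasp; the last joint's range is limited). The gripper opens to 85 mm and grips with 20 to 120 N. Pads are 22 mm wide; open, the fingers measure 114 mm over their backs; the gripper's body (76 mm by 85 mm) begins 54 mm behind the grasp point. The pads swing forward as they close: fully open they stand 13 mm farther back than shut.
Start: joints at [-1.33, 0.286, 1.577, -0, 1.279, -0.15], TCP at [0.257, -0.624, 0.231] pointing down, gripper open.
Joint ranges: [-2.77, 2.77], [-0.9, 2.22], [0.21, 2.48], [-1.53, 4.67], [0.24, 2.81], [-2.84, 2.84]. Speed limits (rad/s): [2.79, 2.79, 3.14, 3.14, 3.14, 3.14].

## Interface

Orientations are given as a unit quaternion [x, y, z, w].
In Python, from plant import * gives the robot as it stands.
- The arm moves only by the tool jog_arm, never from a script. Its argument "targets" is text: rows parted by semicolons, each of 7 numbers parted by spaces: the shift along the world's x, y, z in mm, then the turn, a rotation vector about the world's x, y, z in degrees, then the gripper's target within -1 to 1 (fully open at 1, half-way at 0, shut at -1). A call has 1 to 10 rows; each row shifts and turns the pose as measured when the row begins; what a row does not reach is not made up. A row lasts 1/12 s, in which the tool goes at most 41.7 mm and 7.16 degrees, less where a joint would pass 70% of its speed; a pose out of reach is approached as far as the arm can. A call with a gripper value outside its range is refused whole. The fingers move at their own pace and stop on an object; "force" is the grip in N (left out, the last holds). Time passes only in rows, so rows that do not move let the fingers close. It gives the time, the measured TCP pose, the force and the opening at its end, in the units of the state.
- get_state(): the state, without advancing time (a new reading comes with each control period).
- read_camera(name): name is "scene" or "top" or "wrist"; returns a dict with "pixels" (480x640x3 uint8, blue, green, red), "mtx" (3x3 intrinsics, pixels), "world_from_camera" (4x4, takes a point from camera to world coordinates). Camera axes: x right, y up, looking along -z (the intrinsics and any distortion apply to the point x, -y, -z); pixel columns grow to the right and rows downward; lengths in m; the calibration is good to about 2 mm. A picture is of the moment at which its call begins. There is no depth.
- sign_off(): hands the job in, once; it reports no verdict.
Trained networks look in a picture, given as the dict that the camera call returned (one of the last four; its "shot" number tells which), for a name from the list of things; names that differ only in an ending like _2 or _b are one class to them, and where a whole thing is asked for, a point or a joint stands for the part that bears it (a point fixed in the world has none). Each returns a list of dicts, best first, with "p" (0 to 1); they miss things now and then, are a little off and sometimes report something else, mostly with a low value. They report only what shows in the picture. A call takes as long as a camera call. They do not tell look-alikes from the thing itself.
- spot_in(target, picture): "uv" ([column, row] in pixels, amid what is visible of it).
- silhouettes(target, picture): "mask" (480x640 bool, what is visible of it) and "uv" ([column, row] in pixels, amid what is visible of it).
- mark_of(target, picture): "uv" ([column, row] in pixels: a listed point, or the origin of a listed thing).
The state is a dict: "time": time; "qpos": joint angles; "dq": joint speeds; "joint_efforts": joint torques, N m; "eef_pos": TCP position; "tcp_rot": TCP orientation; "contact_force": force on the tool from outside, world axes, zero at the start; "wrist_torque": the same for the moment, N m; "opening": opening from 0.0 (shut) to 1.0 (fully open).
Only numpy, scipy, OpenCV 4.12 (cv2) and the standard library are available. Lean on these libraries where they do the work, as an engineer would, in place of code of your own. Each camera call takes 0.05 s, during which the arm holds its last target.

## Task

Push the slide imager's open blue-fronted tray fully home with the fingertips, then press the two green start buttons on the console down together, one fingertip on each, keep both fully down for about three seconds, let them come back up and move clear. Do not press the red stop button or push one green button down by itself, and grasp nothing: the pots, brush and other things on the bench stay where they are.

Things in the scene. Friction and masses are not known exactly. Their poses are not given: they have to be found in the camera images.
- imager: low white slide imager, a fixed box 240 x 200 mm, top 60 mm above the bench. Its origin lies on the bench under the middle of the outer face of the tray's blue front plate when the tray is home; its x axis points into the box (the way the tray is pushed), y to the left as seen facing the box from the tray's side, z up. The box's front wall is 22 mm behind the origin.
- tray_front (a point): middle of the upper edge of the outer face of the tray's blue front plate, 50 mm above the bench, moving with the tray, axes as the imager's. The plate is upright, 130 mm wide, 12 mm thick and reaches from 8 to 50 mm above the bench. Behind it, 17 to 23 mm above the bench, is the metal tray with a clipped glass slide.
- tray (a joint): how far the tray is out, in m: 0 is fully home against its stop, 0.10 fully out. It starts 0.05 to 0.09 out, slides with about 2 N of friction and stays where it is left.
- console: grey start console, a fixed box 130 (x) x 200 (y) x 40 mm; origin at the centre of its underside on the bench, z up. The green buttons stand side by side along its y axis, 64 mm between centres, 22 mm to the -x side of the origin; the red button is on the +x side.
- green_left_top (a point): centre of the top of the green button on the console's +y side, moving with the button; a round cap 26 mm across, its top 64 mm above the bench when up. Its black collar is 42 mm across and its upper face is 52 mm above the bench.
- green_right_top (a point): centre of the top of the green button on the console's -y side, the same in all respects, 64 mm from the other.
- green_left (a joint): how far the +y green button is down, in m: 0 up, 0.008 fully down. A spring brings it back up: 1.2 N to start, 4 N when fully down (for each button).
- green_right (a joint): the same for the -y green button.
- red_stop_top (a point): centre of the top of the red stop button, the same size and height as the green ones, 58 mm to the +x side of the midpoint between them. Not to be pressed.
- red_stop (a joint): how far the red button is down, in m: 0 up, 0.008 fully down.
- pot_a: closed clear specimen pot with a black lid, 84 mm across and 78 mm tall, 0.12 kg, loose; origin at the centre of its underside; a bystander. Stands behind the console.
- pot_b: closed clear specimen pot with a black lid, 84 mm across and 78 mm tall, 0.12 kg, loose; origin at the centre of its underside; a bystander. Stands behind the console.
- pot_c: closed clear specimen pot with a black lid, 84 mm across and 78 mm tall, 0.12 kg, loose; origin at the centre of its underside; a bystander. Stands on top of the imager, towards its rear.
- brush: small brush, about 160 mm long, lying on the bench before the robot, a loose bystander; origin on its underside, x along its length.
- dish: clear shut dish, 90 mm across and 14 mm tall, lying to the robot's right, a loose bystander; origin at the centre of its underside.
- lens: hand lens, a black disc 72 mm across and 12 mm thick with a 90 mm wooden handle along its -x axis, lying to the robot's left, a loose bystander; origin under the centre of the disc.
Mind the look-alikes: they are no part of the job. What is meant by the console is not turquoise, and is the larger of those in its own colour.

How it is judged:
By the outcome, as a careful person would: the job done as asked, in the order asked, and still so for the second after the job is handed in, with the robot touching nothing.
It also fails if it takes over 56 s, if anything falls off the work surface, if the arm or the gripper's body presses on something with over 40 N, if the wrist force passes 120 N, or if a joint passes its speed limit or range.

## Working session

There is one attempt and no reset: what is moved stays moved. The work goes in short steps, Python scripts to look and compute and a tool call to move; the robot and the scene stay as the last step left them, time stands still between calls to the robot, and variables do not carry over. Pictures are saved under pics/ and viewed, and the job is handed in when it is done.

Besides the shell and the picture viewer there is one more tool, called after "Call:" as name(argument=value, ...), one argument or row to a line, values as JSON. jog_arm: Moves the arm, as the interface text tells. Its arguments: {"type":"object","properties":{"targets":{"type":"string"},"force":{"type":"number"}},"required":["targets"]}

```bash
ls; mkdir -p pics; cat > h.py <<'E'
from plant import *
import numpy as np, cv2
def ray(pic,uv):
    K=np.array(pic['mtx']);T=np.array(pic['world_from_camera'])
    p=np.linalg.inv(K)@np.array([uv[0],uv[1],1.])
    d=T[:3,:3]@np.array([p[0],-p[1],-p[2]]);return T[:3,3],d
def atz(pic,uv,z):
    o,d=ray(pic,uv);return o+d*(z-o[2])/d[2]
def proj(pic,P):
    K=np.array(pic['mtx']);T=np.array(pic['world_from_camera'])
    c=np.linalg.inv(T)@np.append(P,1.);p=K@np.array([c[0],-c[1],-c[2]]);return p[:2]/p[2]
def tri(rs):
    A=np.zeros((3,3));b=np.zeros(3)
    for o,d in rs:
        d=d/np.linalg.norm(d);M=np.eye(3)-np.outer(d,d);A+=M;b+=M@o
    return np.linalg.solve(A,b)
E
python3 - <<'E'
from h import *
s=get_state();print(s['time'],s['eef_pos'],s['tcp_rot'],s['opening'])
for n in ['scene','top']:
    p=read_camera(n);print(n,[k for k in p],np.round(p['world_from_camera'],3).tolist())
    cv2.imwrite(f'pics/{n}0.png',p['pixels'])
    for t in ['tray_front','green_left_top','green_right_top','red_stop_top','console','imager']:
        print(t,[(np.round(m['uv'],1).tolist(),round(m['p'],2)) for m in mark_of(t,p)])
E
```

```text
pics
0.0 [ 0.25699808 -0.62343739  0.22990322] [ 9.80968323e-01  1.94164134e-01 -7.08686816e-05 -1.19705220e-03] 1.0049421217594432
scene ['pixels', 'mtx', 'world_from_camera', 'shot'] [[0.251, -0.828, 0.501, 1.299], [0.968, 0.207, -0.142, -0.217], [0.014, 0.521, 0.854, 1.412], [0.0, 0.0, 0.0, 1.0]]
tray_front [([402.0, 216.6], 0.73), ([275.3, 318.4], 0.66), ([451.8, 207.1], 0.37)]
green_left_top [([234.8, 199.6], 0.57), ([365.6, 167.6], 0.51), ([254.6, 257.9], 0.42), ([401.1, 215.7], 0.27)]
green_right_top [([215.8, 206.1], 0.51), ([228.2, 264.5], 0.4), ([346.4, 165.0], 0.36)]
red_stop_top [([248.8, 281.1], 0.63), ([228.0, 215.3], 0.59), ([356.3, 180.0], 0.38)]
console [([230.0, 213.2], 0.9), ([357.4, 185.3], 0.68), ([245.8, 280.2], 0.67)]
imager [([401.4, 239.2], 0.81), ([276.9, 322.4], 0.65)]
top ['pixels', 'mtx', 'world_from_camera', 'shot'] [[-0.004, 0.988, -0.153, 0.279], [-1.0, -0.004, 0.003, -0.0], [0.002, 0.153, 0.988, 1.607], [0.0, 0.0, 0.0, 1.0]]
tray_front []
green_left_top [([242.4, 325.8], 0.58), ([388.5, 321.5], 0.5), ([377.9, 236.7], 0.46)]
green_right_top [([259.1, 331.5], 0.43), ([390.0, 220.3], 0.25)]
red_stop_top [([256.0, 309.9], 0.62), ([371.6, 187.2], 0.61), ([397.5, 304.6], 0.58), ([390.2, 221.1], 0.47)]
console [([389.3, 234.9], 0.97), ([254.1, 323.3], 0.95), ([397.1, 314.9], 0.57)]
imager [([228.8, 240.8], 0.8), ([389.5, 234.3], 0.51)]
```

View pics/scene0.png

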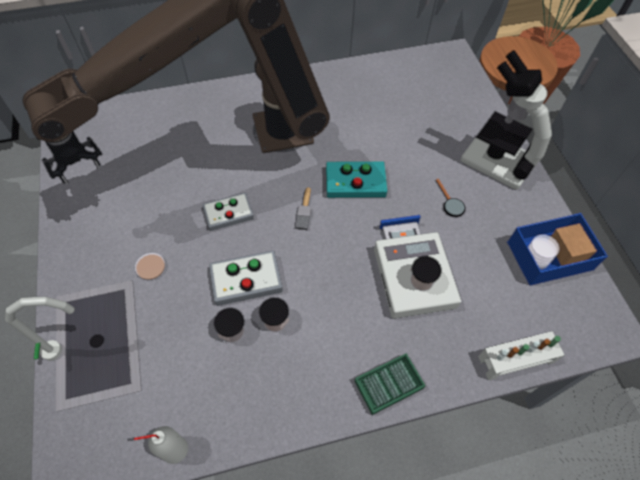

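View pics/top0.png

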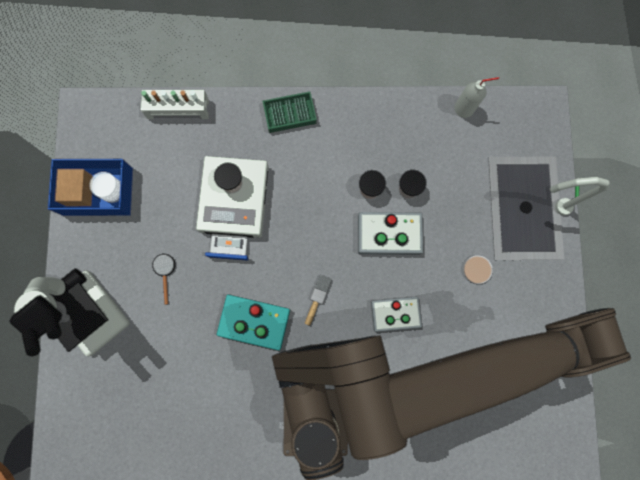

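The consoles are: the large grey-white one at scene (245,277) / top (391,233), a small grey one at scene (228,210) / top (397,315), and a turquoise one at scene (357,180) / top (254,322). I choose the large one. There is only one imager with a blue front, at top (228,258). Next I'll check the choice in a close crop and measure by colour.

```bash
python3 - <<'E'
from h import *
P={n:read_camera(n) for n in ['top','scene']}
roi={'top':(355,205,430,262),'scene':(205,245,290,310)}
bl={'top':(195,225,260,270),'scene':(370,205,430,245)}
def blobs(pic,r,f):
    x0,y0,x1,y1=r;im=pic['pixels'][y0:y1,x0:x1].astype(int);b,g,rr=im[...,0],im[...,1],im[...,2]
    m=f(b,g,rr).astype(np.uint8);n,l,s,c=cv2.connectedComponentsWithStats(m)
    return [(c[i]+[x0,y0],s[i,4],l==i) for i in range(1,n) if s[i,4]>12]
G={};crops=[]
for n,p in P.items():
    for nm,f,z in [('green',lambda b,g,r:(g>r+25)&(g>b+15),.062),('red',lambda b,g,r:(r>g+60)&(r>b+60),.062)]:
        for c,a,_ in blobs(p,roi[n],f): print(n,nm,c.round(1),a,atz(p,c,z).round(4)); G.setdefault((n,nm),[]).append(c)
    for c,a,l in blobs(p,bl[n],lambda b,g,r:(b>r+50)&(b>g+30)):
        ys,xs=np.nonzero(l);print(n,'blue',c.round(1),a,cv2.minAreaRect(np.c_[xs+bl[n][0],ys+bl[n][1]].astype(np.float32)))
    for r in (roi[n],bl[n]):
        x0,y0,x1,y1=r;crops.append(cv2.resize(p['pixels'][y0:y1,x0:x1],(390,290),interpolation=2))
cv2.imwrite('pics/crop1.png',np.vstack([np.hstack(crops[:2]),np.hstack(crops[2:])]))
for nm in ['green','red']:
    A=sorted(G[('top',nm)],key=lambda c:c[0]);B=sorted(G[('scene',nm)],key=lambda c:-c[0])
    for a,b in zip(A,B): print(nm,tri([ray(P['top'],a),ray(P['scene'],b)]).round(4))
E
```

```text
top green [381.  237.9] 69 [ 0.5507 -0.206   0.062 ]
top green [401.9 238. ] 71 [ 0.5501 -0.2699  0.062 ]
top green [391.  238.5] 14 [ 0.5487 -0.2365  0.062 ]
top red [391.1 219.3] 59 [ 0.6086 -0.2385  0.062 ]
top blue [225.8 255.6] 174 ((225.53794860839844, 255.5448455810547), (41.356651306152344, 4.318365573883057), 4.763641834259033)
scene green [253.6 263.2] 72 [ 0.5544 -0.2074  0.062 ]
scene green [232.2 267.6] 71 [ 0.5536 -0.271   0.062 ]
scene red [246.2 282.5] 65 [ 0.6116 -0.24    0.062 ]
scene blue [399.8 219.9] 226 ((399.8648376464844, 220.18919372558594), (7.233555316925049, 39.45575714111328), 80.53767395019531)
green [ 0.5516 -0.207   0.0568]
green [ 0.5491 -0.2553  0.0472]
red [ 0.6094 -0.2396  0.0576]
```

View pics/crop1.png

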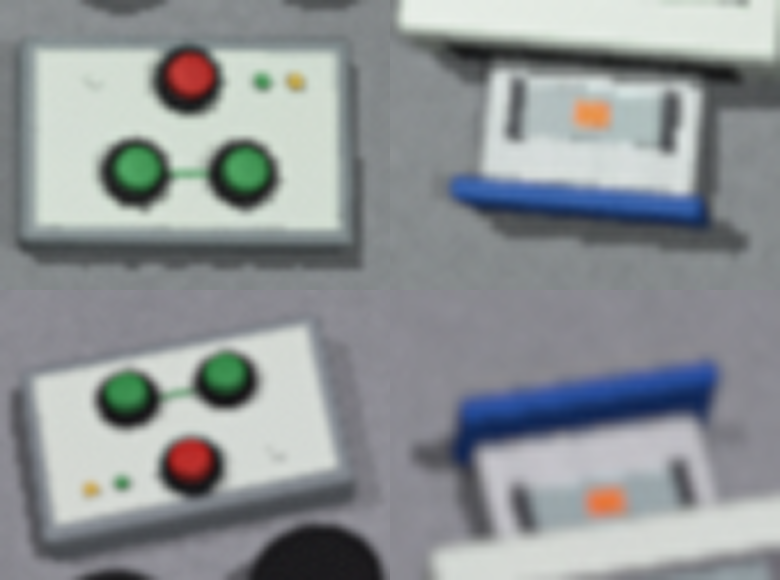

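The crop confirms the large grey console, with greens at top (381,238) and (402,238) and red at (391,219), and the blue plate at (226,256). Now the plate geometry.

```bash
python3 - <<'E'
from h import *
P={n:read_camera(n) for n in ['top','scene']}
# plate corners: upper edges by hand from crops: crop scale
def c2p(n,cx,cy,r): x0,y0,x1,y1=r; return [x0+cx*(x1-x0)/390-.5+.0, y0+cy*(y1-y0)/290-.5]
t=(195,225,260,270);s=(370,205,430,245)
# outer-upper / ends in crops (top crop offset 390,0 ; scene offset 390,290)
for n,r,pts in [('top',t,[(62,183),(318,212)]),('scene',s,[(325,75),(72,108)])]:
    w=[atz(P[n],c2p(n,*q,r),.05) for q in pts];print(n,np.round(w,4).tolist(),np.linalg.norm(w[0]-w[1]),np.degrees(np.arctan2(*(w[0]-w[1])[:2])))
# box top corners, front
p=P['top']
for q in [(204,157),(268,157),(265,236),(196,232)]: print(q,atz(p,q,.06).round(4))
print([k for k in dir() if 'grasp' in k], globals().get('grasp_offset'))
for n in P:
  print(n,[(np.round(m['uv'],1).tolist(),round(m['p'],2),atz(P[n],m['uv'],.05).round(4).tolist()) for m in mark_of('tray_front',P[n])], [(np.round(m['uv'],1).tolist(),round(m['p'],2),atz(P[n],m['uv'],.0).round(4).tolist()) for m in mark_of('imager',P[n])])
im=p['pixels'][145:270,190:275];cv2.imwrite('pics/im2.png',cv2.resize(im,None,fx=4.7,fy=4.7,interpolation=2))
E
```

```text
top [[0.5081, 0.335, 0.05], [0.4936, 0.2037, 0.05]] 0.13206624295086458 6.294853481665902
scene [[0.5046, 0.334, 0.05], [0.4911, 0.2087, 0.05]] 0.12598446276777747 6.149885761063326
(204, 157) [0.8113 0.3442 0.06  ]
(268, 157) [0.8106 0.143  0.06  ]
(265, 236) [0.5583 0.1498 0.06  ]
(196, 232) [0.5716 0.3618 0.06  ]
['grasp_offset'] 0.0187
top [([225.1, 258.4], 0.8, [0.4908, 0.2723, 0.05])] [([316.7, 301.3], 0.63, [0.3611, -0.0083, 0.0]), ([228.1, 241.3], 0.57, [0.5525, 0.2728, 0.0])]
scene [([401.6, 217.4], 0.65, [0.5001, 0.2756, 0.05])] [([401.3, 237.4], 0.84, [0.543, 0.2674, 0.0]), ([304.0, 212.4], 0.4, [0.3744, -0.0116, 0.0])]
```

View pics/im2.png

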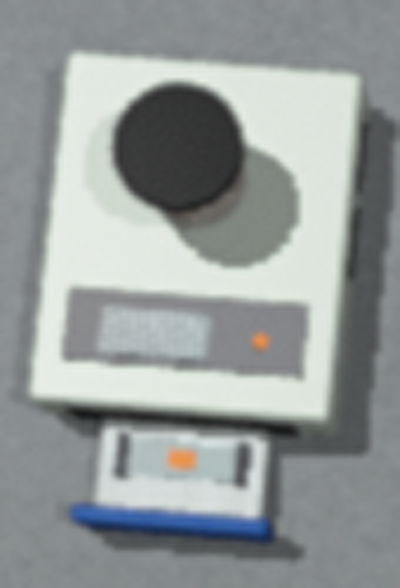

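Call:
jog_arm(
  targets="27 30 4 0 0 7 0.17; 27 30 4 0 0 7 0.17; 27 30 4 0 0 7 0.17; 27 30 4 0 0 7 0.17; 27 30 4 0 0 7 0.17; 27 30 4 0 0 7 0.17; 27 30 4 0 0 7 0.17; 27 30 4 0 0 7 0.17; 27 30 4 0 0 7 0.17; 27 30 4 0 0 7 0.17",
  force=40,
)

```text
time: 1.93
eef_pos: [0.5266, -0.3189, 0.2717]
tcp_rot: [0.683, 0.73, -0.001, 0.002]
contact_force: [0.8, 0.1, -0.5]
opening: 0.586
```

Call:
jog_arm(
  targets="2 40 0 0 0 7 0.17; 2 40 0 0 0 7 0.17; 2 40 0 0 0 7 0.17; 0 40 0 0 0 7 0.17; 0 40 0 0 0 7 0.17; 0 40 0 0 0 7 0.17; 0 40 0 0 0 7 0.17; -2 40 0 0 0 7 0.17; -4 40 0 0 0 7 0.17; -4 40 0 0 0 7 0.17",
)

```text
time: 2.77
eef_pos: [0.5257, 0.0962, 0.2749]
tcp_rot: [0.127, 0.992, 0.003, 0.006]
contact_force: [1.0, 0.4, 0.2]
opening: 0.59
```

Call:
jog_arm(
  targets="-14 35 -13 0 0 4 0.17; -14 35 -13 0 0 4 0.17; -14 35 -13 0 0 0.5 0.17; -14 35 -13 0 0 0 0.17; -14 33 -13 0 0 0 0.17; 0 0 0 0 0 0 0.17",
)

```text
time: 3.27
eef_pos: [0.4508, 0.2832, 0.2113]
tcp_rot: [0.044, 0.999, 0.006, 0.01]
contact_force: [-1.1, -0.1, 0.3]
opening: 0.586
```

```bash
python3 - <<'E'
from h import *
s=get_state();print(s['time'],s['eef_pos'],s['tcp_rot'],s['qpos'],s['contact_force'])
p=read_camera('wrist');cv2.imwrite('pics/w1.png',p['pixels']);print(np.round(p['world_from_camera'],3).tolist())
for t,z in [('tray_front',.05),('imager',0)]: print(t,[(np.round(m['uv'],1).tolist(),round(m['p'],2),atz(p,m['uv'],z).round(4).tolist()) for m in mark_of(t,p)])
E
```

```text
3.2667 [0.45078106 0.28320681 0.21133338] [0.04371142 0.99897313 0.00591973 0.01034145] [ 0.36903724 -0.02522235  1.95912363  0.00275139  1.1839969  -1.11530987] [-1.08711794 -0.06199455  0.27037382]
[[0.086, -0.94, -0.33, 0.368], [0.996, 0.085, 0.018, 0.287], [0.011, -0.33, 0.944, 0.353], [0.0, 0.0, 0.0, 1.0]]
tray_front [([309.3, 266.4], 0.61, [0.4962, 0.2701, 0.05])]
imager [([313.2, 295.7], 0.81, [0.549, 0.268, -0.0])]
```

View pics/w1.png

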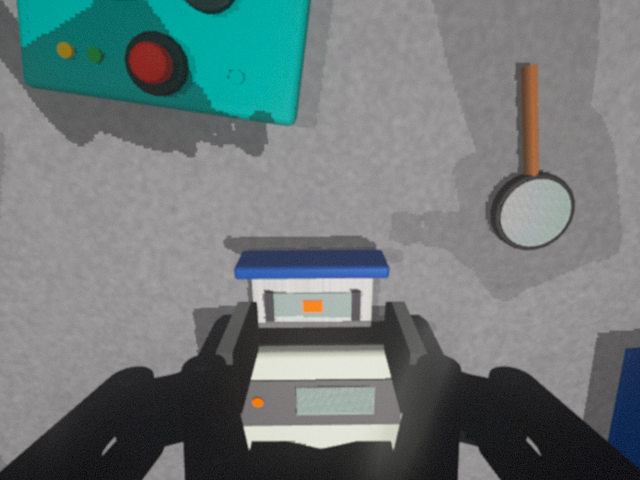

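Call:
jog_arm(
  targets="0 -4 -38 0 0 0 0.17; 0 -4 -38 0 0 0 0.17; 0 0 -38 0 0 0 0.17; 0 0 -38 0 0 0 0.17; 0 0 -28 0 0 -0.5 0.17; 0 0 -6 0 0 -0.5 0.17; 0 0 0 0 0 0 0.17",
)

```text
time: 4.0
eef_pos: [0.4686, 0.2639, 0.0348]
tcp_rot: [0.062, 0.998, 0.009, 0.027]
contact_force: [0.3, -0.2, 0.9]
opening: 0.584
```

```bash
python3 - <<'E'
from h import *
s=get_state();print(s['time'],s['eef_pos'],s['tcp_rot'],s['contact_force'])
p=read_camera('wrist');cv2.imwrite('pics/w2.png',p['pixels'])
E
```

```text
4.0 [0.46862008 0.2638926  0.03478752] [0.06238743 0.99764892 0.00911411 0.02685852] [ 0.31429964 -0.17177189  0.88913794]
```

View pics/w2.png

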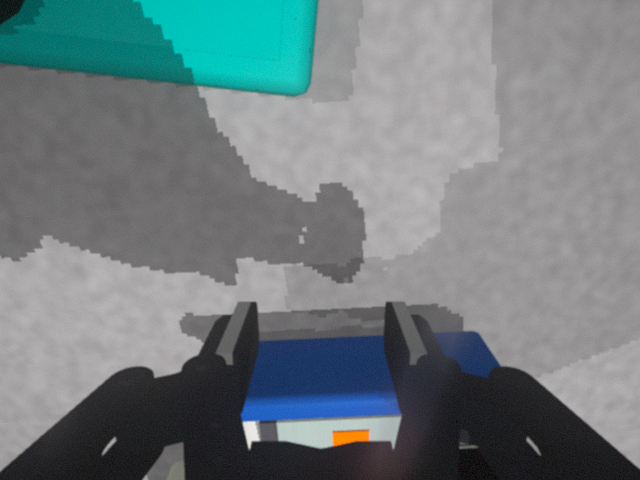

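```bash
cat >> h.py <<'E'
from scipy.spatial.transform import Rotation as Ro
def fix(yaw): # tool x yaw deg, pointing down
    s=get_state();R=Ro.from_quat(s['tcp_rot']);h=np.radians(yaw)/2
    D=Ro.from_quat([np.cos(h),np.sin(h),0,0]);return np.degrees((D*R.inv()).as_rotvec()).round(2)
E
python3 -c "
from h import *
print(fix(174))"
```

```text
[-0.89  3.18  1.13]
```

Call:
jog_arm(
  targets="-4 5 -5 -0.9 3.2 1.1 0.17; -3 3 -4 0 0 0 0.17; 0 0 0 0 0 0 0.17",
)

```text
time: 4.3
eef_pos: [0.4674, 0.272, 0.0328]
tcp_rot: [0.054, 0.999, 0.002, 0.004]
contact_force: [-0.3, 0.2, -0.7]
opening: 0.585
```

```bash
python3 - <<'E'
from h import *
s=get_state();print(s['time'],s['eef_pos'],s['contact_force'],fix(174))
E
```

```text
4.3 [0.46735676 0.27202687 0.03282687] [-0.25673113  0.2209047  -0.65517611] [-0.17  0.51  0.2 ]
```

Call:
jog_arm(
  targets="0 0 -7 0 0 0 0.17; 0 0 -5 0 0 0 0.17; 5 -0.5 0 0 0 0 0.17; 5 -0.5 0 0 0.3 0 0.17; 5 -0.5 0 0 0.3 0 0.17; 5 -0.5 0 0 0 0 0.17",
)

```text
time: 4.8
eef_pos: [0.4906, 0.2711, 0.0249]
tcp_rot: [0.054, 0.999, 0.003, 0.003]
contact_force: [-2.2, 1.9, 1.9]
opening: 0.585
```

```bash
python3 - <<'E'
from h import *
s=get_state();print(s['time'],s['eef_pos'],s['contact_force'],fix(174))
E
```

```text
4.8 [0.4906354  0.27110054 0.02491493] [-2.17925712  1.87001985  1.90459111] [-0.37  0.35  0.16]
```

Call:
jog_arm(
  targets="6 -0.6 0 0 0 0 0.17; 6 -0.6 0 0 0 0 0.17; 6 -0.6 0 0 0.3 0 0.17; 6 -0.6 0 0 0.3 0 0.17; 6 -0.6 0 0 0 0 0.17",
)

```text
time: 5.22
eef_pos: [0.5227, 0.2683, 0.0249]
tcp_rot: [0.054, 0.999, 0.003, -0.005]
contact_force: [-1.9, 0.8, 0.7]
opening: 0.586
```

Call:
jog_arm(
  targets="4 -0.4 0 0 0 0 0.17; 4 -0.4 0 0 0 0 0.17; 3 -0.3 0 0 0 0 0.17; 3 -0.3 0 0 0 0 0.17",
)

```text
time: 5.55
eef_pos: [0.5382, 0.2669, 0.0246]
tcp_rot: [0.054, 0.999, 0.003, -0.006]
contact_force: [-11.7, 2.7, 9.6]
opening: 0.585
```

Call:
jog_arm(
  targets="3 -0.3 0 0 0 0 0.17; 3 -0.3 0 0 0 0 0.17",
)

```text
time: 5.72
eef_pos: [0.5379, 0.267, 0.0241]
tcp_rot: [0.053, 0.998, 0.002, -0.016]
contact_force: [-11.5, 2.3, 7.6]
opening: 0.586
```

```bash
python3 - <<'E'
from h import *
s=get_state();print(s['time'],s['eef_pos'],s['contact_force'],fix(174))
p=read_camera('wrist');cv2.imwrite('pics/w3.png',p['pixels'])
E
```

```text
5.7167 [0.53793848 0.2669905  0.02410147] [-11.46554181   2.30454153   7.59753318] [-0.37 -1.77  0.07]
```

View pics/w3.png

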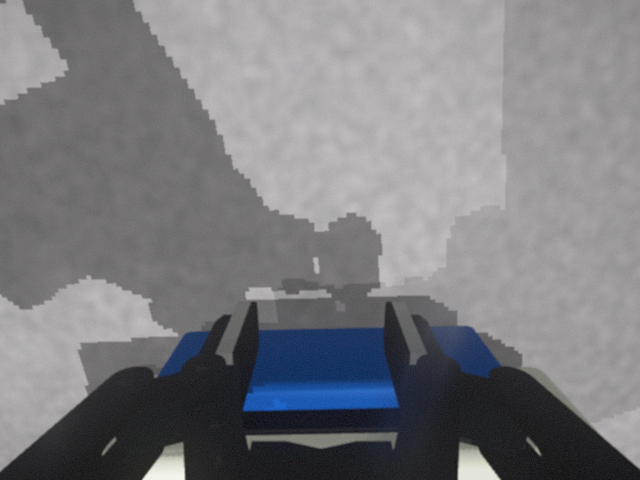

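Call:
jog_arm(
  targets="8 -0.8 0 0 0 0 0.17; 8 -0.8 0 0 0 0 0.17",
)

```text
time: 5.93
eef_pos: [0.5374, 0.2671, 0.0237]
tcp_rot: [0.05, 0.998, -0.0, -0.038]
contact_force: [-26.5, 0.5, 23.1]
opening: 0.588
```

Call:
jog_arm(
  targets="-10 1 2 0 -2 0 0.17; -20 2 3 0 -2 0 0.17; -25 2 30 0 0 0 0.17; -10 1 40 0 0 0 0.17; 0 0 40 0 0 0 0.17; 0 0 40 0 0 0 0.17; 0 0 30 0 0 0 0.17; 0 0 0 0 0 0 0.17",
)

```text
time: 6.6
eef_pos: [0.4667, 0.2702, 0.213]
tcp_rot: [0.049, 0.999, -0.002, -0.003]
contact_force: [1.0, 0.8, 1.4]
opening: 0.583
```

```bash
python3 - <<'E'
from h import *
s=get_state();print(s['time'],s['eef_pos'],s['contact_force'],fix(174),fix(180),s['qpos'])
p=read_camera('wrist');cv2.imwrite('pics/w4.png',p['pixels'])
for t,z in [('tray_front',.05),('imager',0)]: print(t,[(np.round(m['uv'],1).tolist(),round(m['p'],2),atz(p,m['uv'],z).round(4).tolist()) for m in mark_of(t,p)])
E
```

```text
6.6 [0.46668007 0.27021095 0.21303814] [0.98507849 0.79664755 1.43712724] [ 0.2  -0.31 -0.36] [ 0.21 -0.3   5.64] [ 3.37318514e-01  6.39994180e-03  1.92439927e+00 -1.57401791e-03
  1.21708992e+00 -1.13453728e+00]
tray_front [([330.6, 311.5], 0.65, [0.5513, 0.268, 0.05])]
imager [([328.0, 283.9], 0.96, [0.5476, 0.2667, -0.0])]
```

View pics/w4.png

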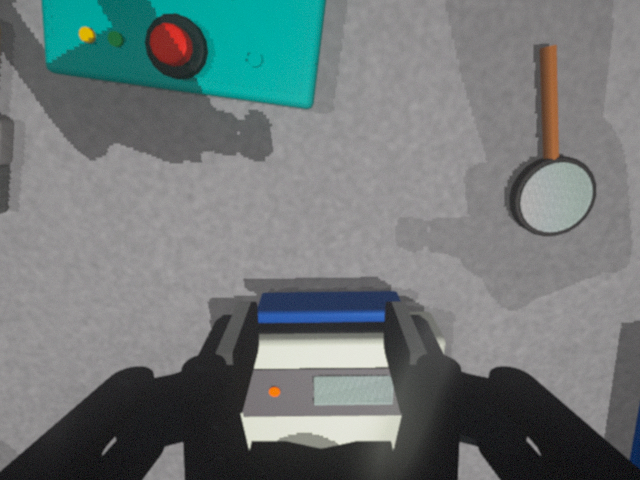

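Call:
jog_arm(
  targets="6 -40 2 0 0 1 0.17; 6 -40 2 0 0 1 0.17; 6 -40 0 0 0 1 0.17; 6 -40 0 0 0 1 0.17; 4 -40 0 0 0 1 0.17; 2 -40 0 0 0 0.6 0.17; 2 -40 0 0 0 0 0.17; 2 -40 0 0 0 0 0.17; 0 -40 0 0 0 0 0.17; 0 -40 0 0 0 0 0.17",
)

```text
time: 7.58
eef_pos: [0.4829, -0.1402, 0.1812]
tcp_rot: [-0.009, 1.0, -0.003, -0.029]
contact_force: [0.4, 0.1, 0.5]
opening: 0.584
```

```bash
python3 - <<'E'
from h import *
s=get_state();print(s['time'],s['eef_pos'],fix(180))
E
```

```text
7.5833 [ 0.48292278 -0.14017156  0.18120106] [ 0.32 -3.32 -1.03]
```

Call:
jog_arm(
  targets="8 -32 10 0.3 -2 -1 0.17; 8 -32 10 0 -1.3 0 0.17; 6 -24 8 0 0 0 0.17; 0 -4 0 0 0 0 0.17; 0 0 0 0 0 0 0.17",
)

```text
time: 8.0
eef_pos: [0.497, -0.2428, 0.1933]
tcp_rot: [0.006, 1.0, 0.006, -0.01]
contact_force: [-0.3, 0.7, -0.0]
opening: 0.584
```

```bash
python3 - <<'E'
from h import *
s=get_state();print(s['time'],s['eef_pos'],fix(180),s['opening'],s['contact_force'])
p=read_camera('wrist');cv2.imwrite('pics/w5.png',p['pixels'])
for t,z in [('green_left_top',.064),('green_right_top',.064),('red_stop_top',.064)]: print(t,[(np.round(m['uv'],1).tolist(),round(m['p'],2),atz(p,m['uv'],z).round(4).tolist()) for m in mark_of(t,p)])
E
```

```text
8.0 [ 0.49699554 -0.24278178  0.19328817] [-0.63 -1.19  0.74] 0.5840278560931381 [-0.33364955  0.65787521 -0.03173927]
green_left_top [([367.1, 297.4], 0.67, [0.5495, -0.2087, 0.064])]
green_right_top [([285.0, 301.2], 0.96, [0.5516, -0.2708, 0.064])]
red_stop_top [([325.7, 368.0], 0.91, [0.6107, -0.2405, 0.064]), ([308.2, 1.7], 0.6, [0.3516, -0.249, 0.064])]
```

View pics/w5.png

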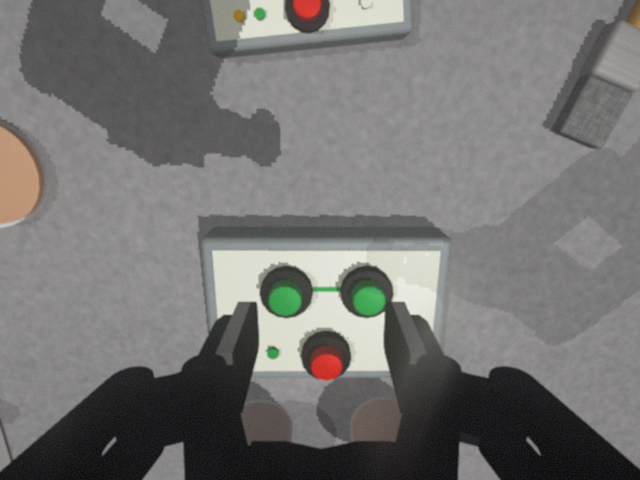

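```bash
python3 - <<'E'
from h import *
s=get_state();R=Ro.from_quat(s['tcp_rot']).as_matrix();t=np.array(s['eef_pos'])
p=read_camera('wrist')
for zb in (0,-.006):
  for x in (-.011,.011):
    for y in (-.04,-.032,-.025,.025,.032,.04): print(zb,x,y,proj(p,t+R@[x,y,zb]).round(1))
im=p['pixels'][280:440,180:460];cv2.imwrite('pics/w5c.png',cv2.resize(np.clip(im.astype(float)*3,0,255).astype(np.uint8),None,fx=2.8,fy=2.8,interpolation=2))
E
```

```text
0 -0.011 -0.04 [227.6 340.7]
0 -0.011 -0.032 [247.  340.7]
0 -0.011 -0.025 [263.9 340.7]
0 -0.011 0.025 [384.7 340.9]
0 -0.011 0.032 [401.6 341. ]
0 -0.011 0.04 [421. 341.]
0 0.011 -0.04 [223.6 292.3]
0 0.011 -0.032 [243.8 292.4]
0 0.011 -0.025 [261.4 292.4]
0 0.011 0.025 [387.5 292.6]
0 0.011 0.032 [405.2 292.6]
0 0.011 0.04 [425.4 292.6]
-0.006 -0.011 -0.04 [224.3 349. ]
-0.006 -0.011 -0.032 [244.3 349. ]
-0.006 -0.011 -0.025 [261.8 349. ]
-0.006 -0.011 0.025 [387.  349.2]
-0.006 -0.011 0.032 [404.5 349.3]
-0.006 -0.011 0.04 [424.5 349.3]
-0.006 0.011 -0.04 [220.  299.2]
-0.006 0.011 -0.032 [240.9 299.2]
-0.006 0.011 -0.025 [259.2 299.2]
-0.006 0.011 0.025 [390.  299.4]
-0.006 0.011 0.032 [408.3 299.5]
-0.006 0.011 0.04 [429.3 299.5]
```

View pics/w5c.png

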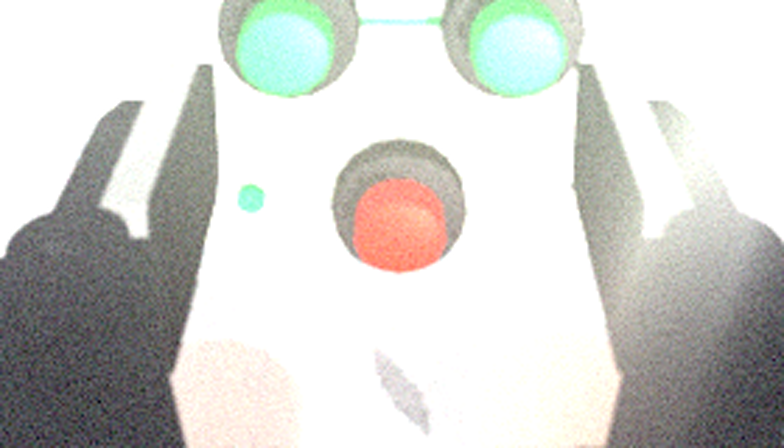

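```bash
python3 - <<'E'
import cv2,numpy as np
im=cv2.imread('pics/w5.png')[280:400,200:440];cv2.imwrite('pics/w5d.png',cv2.resize(np.clip(255*(im/255.)**.7,0,255).astype(np.uint8),None,fx=3.3,fy=3.3,interpolation=2))
E
```

```text
(no output)
```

View pics/w5d.png

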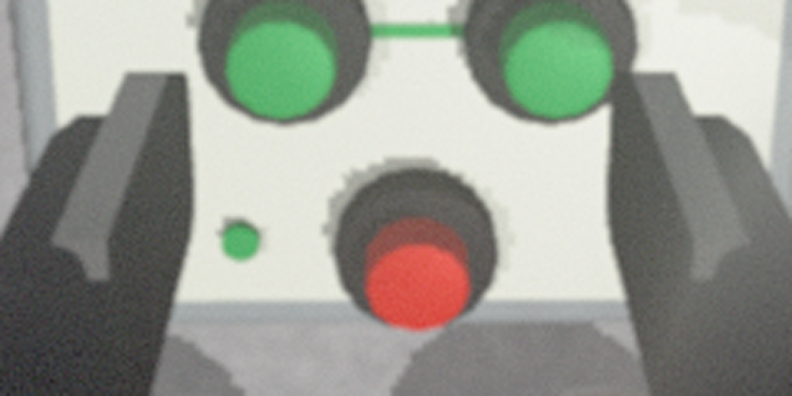

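Call:
jog_arm(
  targets="18 1 -10 -0.6 -1.2 0.7 0.35; 18 1 -15 0 0 0 0.35; 14 1 -15 0 0 0 0.35; 2 0 -10 0 0 0 0.35; 0 0 0 0 0 0 0.35; 0 0 0 0 0 0 0.35",
)

```text
time: 8.75
eef_pos: [0.552, -0.2296, 0.1442]
tcp_rot: [-0.007, 1.0, -0.001, 0.002]
contact_force: [-0.2, 0.8, 1.0]
opening: 0.674
```

```bash
python3 - <<'E'
from h import *
s=get_state();print(s['time'],s['eef_pos'],fix(180),s['opening'],s['contact_force'])
E
```

```text
8.75 [ 0.55200263 -0.22956198  0.14423928] [ 0.12  0.25 -0.82] 0.6735185804526654 [-0.1928591   0.80391738  0.95317839]
```

Call:
jog_arm(
  targets="0 -5 -15 0 0 -0.8 0.35; 0 -4 -15 0 0 0 0.35; -1 -1 -10 0 0 0 0.35; 0 0 0 0 0 0 0.35; 0 0 0 0 0 0 0.35",
)

```text
time: 9.17
eef_pos: [0.5503, -0.2389, 0.1072]
tcp_rot: [-0.001, 1.0, -0.002, 0.004]
contact_force: [0.3, 0.1, 0.3]
opening: 0.674
```

```bash
python3 - <<'E'
from h import *
s=get_state();print(s['time'],s['eef_pos'],fix(180),s['opening'],s['contact_force'])
P=[read_camera(n) for n in ('wrist','scene')];p=P[0]
cv2.imwrite('pics/w6.png',p['pixels'])
cv2.imwrite('pics/s6.png',cv2.resize(P[1]['pixels'][220:330,180:320],None,fx=5,fy=5,interpolation=2))
for q in [(.5508,-.2075,.064),(.5508,-.2715,.064)]: print(proj(p,q).round(1))
E
```

```text
9.1667 [ 0.55026997 -0.23887584  0.10723765] [ 0.28  0.45 -0.11] 0.6738641151311932 [0.28269561 0.11995546 0.31282275]
[386.  275.8]
[260.2 275.2]
```

View pics/w6.png

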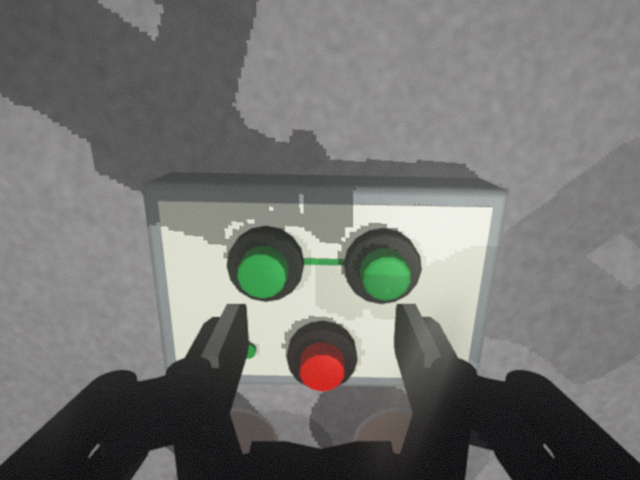

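View pics/s6.png

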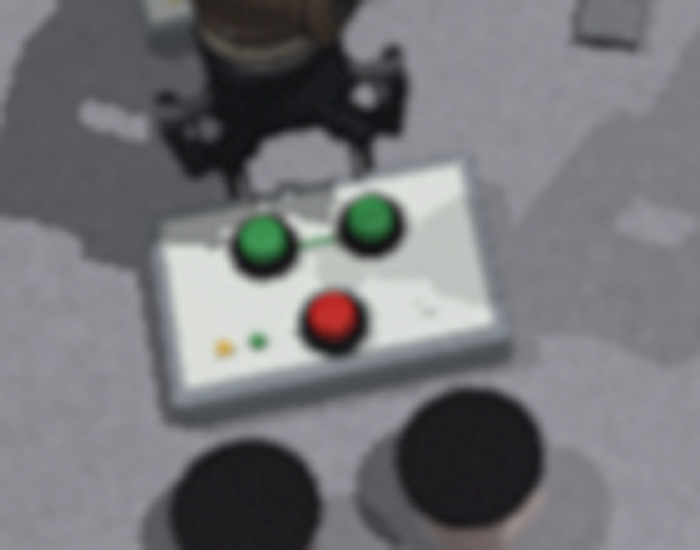

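Call:
jog_arm(
  targets="0 1 -10 0.3 0.4 0 0.35; 0 0 -10 0 0 0 0.35; 0 0 -8 0 0 0 0.35; 0 0 -4 0 0 0 0.35; 0 0 0 0 0 0 0.35; 0 0 0 0 0 0 0.35",
)

```text
time: 9.77
eef_pos: [0.5514, -0.2381, 0.0744]
tcp_rot: [-0.001, 1.0, -0.001, 0.002]
contact_force: [-0.1, 0.2, 0.5]
opening: 0.677
```

```bash
python3 - <<'E'
from h import *
s=get_state();print(s['time'],s['eef_pos'],fix(180),s['opening'],s['contact_force'])
p=read_camera('wrist')
cv2.imwrite('pics/w7.png',p['pixels'])
E
```

```text
9.7667 [ 0.55140491 -0.23808692  0.07443714] [ 0.07  0.2  -0.13] 0.6766592207256243 [-0.08485349  0.15838428  0.50117695]
```

View pics/w7.png

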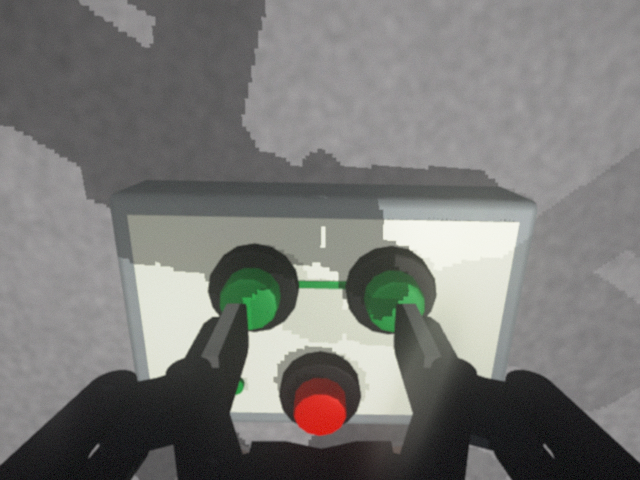

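Call:
jog_arm(
  targets="0 0 -4 0 0 0 0.35; 0 0 -4 0 0 0 0.35; 0 0 -3 0 0 0 0.35; 0 0 0 0 0 0 0.35",
)

```text
time: 10.15
eef_pos: [0.5519, -0.2384, 0.0632]
tcp_rot: [-0.001, 1.0, -0.001, 0.002]
contact_force: [-0.2, 0.0, -0.7]
opening: 0.671
```

```bash
python3 - <<'E'
from h import *
s=get_state();print(s['time'],s['eef_pos'],fix(180),s['opening'],s['contact_force'])
p=read_camera('wrist')
cv2.imwrite('pics/w8.png',p['pixels'])
E
```

```text
10.15 [ 0.55190971 -0.23838257  0.06320194] [ 0.12  0.28 -0.13] 0.6707443959054687 [-0.19254787  0.02601585 -0.74339274]
```

View pics/w8.png

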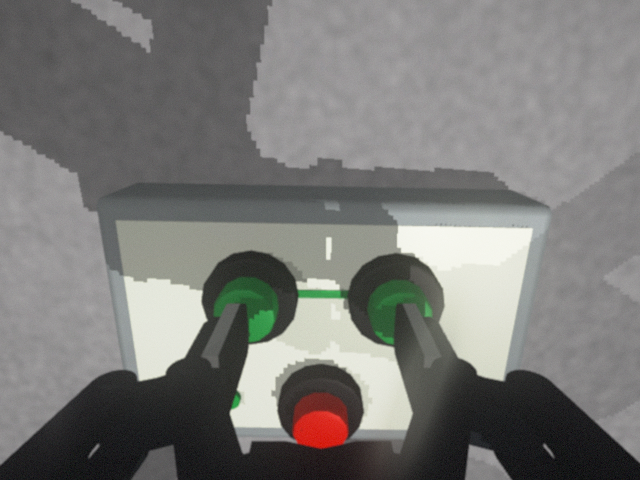

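Call:
jog_arm(
  targets="0 0 -3 0 0 0 0.35; 0 0 -2 0 0 0 0.35; 0 0 -2 0 0 0 0.35; 0 0 0 0 0 0 0.35",
)

```text
time: 10.53
eef_pos: [0.5524, -0.2387, 0.0574]
tcp_rot: [-0.001, 1.0, -0.001, 0.003]
contact_force: [-0.9, 1.4, 4.1]
opening: 0.674
```

Call:
jog_arm(
  targets="0 0 -3 0 0 0 0.35; 0 0 -3 0 0 0 0.35; 0 0 -3 0 0 0 0.35",
)

```text
time: 10.78
eef_pos: [0.5529, -0.239, 0.0513]
tcp_rot: [-0.001, 1.0, -0.001, 0.002]
contact_force: [-9.0, 4.7, 24.1]
opening: 0.677
```

Call:
jog_arm(
  targets="0 0 -2 0 0 0 0.35; 0 0 -2 0 0 0 0.35; 0 0 -2 0 0 0 0.35; 0 0 -2 0 0 0 0.35",
)

```text
time: 11.12
eef_pos: [0.5529, -0.239, 0.0514]
tcp_rot: [-0.002, 1.0, 0.0, -0.001]
contact_force: [-5.4, 2.3, 12.1]
opening: 0.675
```

```bash
python3 - <<'E'
from h import *
s=get_state();print(s['time'],s['eef_pos'],fix(180),s['opening'],s['contact_force'],s['wrist_torque'])
p=read_camera('wrist');q=read_camera('scene')
cv2.imwrite('pics/w9.png',p['pixels']);cv2.imwrite('pics/s9.png',cv2.resize(q['pixels'][220:330,180:320],None,fx=5,fy=5,interpolation=2))
E
```

```text
11.1167 [ 0.55286544 -0.2389743   0.05143426] [-0.01 -0.07 -0.22] 0.6745124774317988 [-5.40953118  2.29126743 12.1174491 ] [ 0.49971055  0.97215023 -0.00830738]
```

View pics/w9.png

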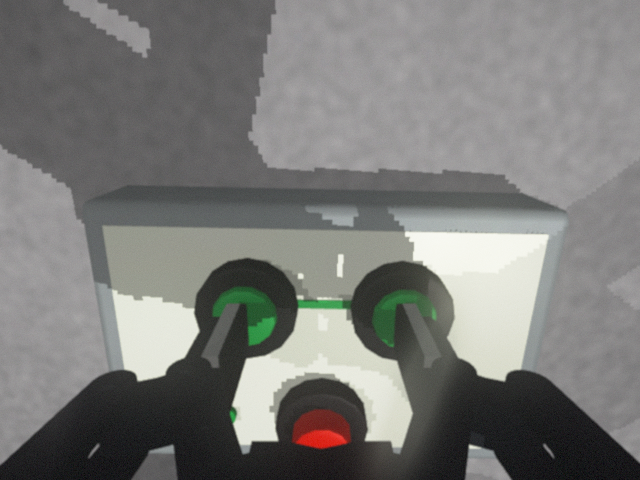

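View pics/s9.png

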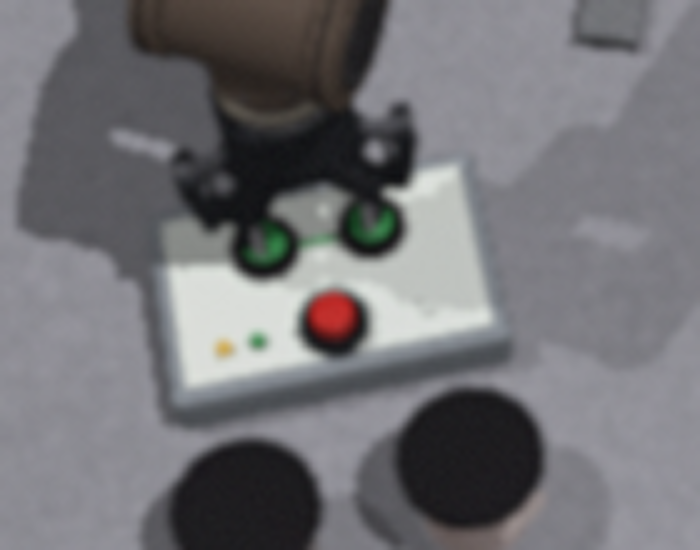

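Call:
jog_arm(
  targets="0 0 -4 0 0 0 0.35; 0 0 -4 0 0 0 0.35; 0 0 -4 0 0 0 0.35; 0 0 -4 0 0 0 0.35; 0 0 -4 0 0 0 0.35",
)

```text
time: 11.63
eef_pos: [0.5529, -0.239, 0.0513]
tcp_rot: [-0.002, 1.0, 0.002, -0.007]
contact_force: [-10.0, 5.6, 21.1]
opening: 0.672
```

Call:
jog_arm(
  targets="0 0 -4 0 0 0 0.35; 0 0 -4 0 0 0 0.35; 0 0 -4 0 0.3 0 0.35; 0 0 -4 0 0.3 0 0.35; 0 0 -4 0 0 0 0.35; 0 0 -4 0 0 0 0.35; 0 0 -4 0 0 0 0.35; 0 0 -4 0 0 0 0.35; 0 0 -4 0 0 0 0.35; 0 0 -4 0 0 0 0.35",
)

```text
time: 12.47
eef_pos: [0.5528, -0.2391, 0.0515]
tcp_rot: [-0.002, 1.0, 0.005, -0.025]
contact_force: [-9.5, 6.6, 21.4]
opening: 0.675
```

Call:
jog_arm(
  targets="0 0 -4 0 0 0 0.35; 0 0 -4 0 0 0 0.35; 0 0 -4 0 0 0 0.35; 0 0 -4 0 0 0 0.35; 0 0 -4 0 0 0 0.35; 0 0 -4 0 0 0 0.35; 0 0 -4 0 0 0 0.35; 0 0 -4 0 0 0 0.35; 0 0 -4 0 0 0 0.35; 0 0 -4 0 0 0 0.35",
)

```text
time: 13.3
eef_pos: [0.5528, -0.2391, 0.0518]
tcp_rot: [-0.002, 0.999, 0.007, -0.037]
contact_force: [-8.8, 5.6, 20.4]
opening: 0.675
```

Call:
jog_arm(
  targets="0 0 -4 -0.4 -2 0 0.35; 0 0 -4 -0.4 -2 0 0.35; 0 0 -3 0 0 0 0.35; 0 0 -3 0 0 0 0.35",
)

```text
time: 13.63
eef_pos: [0.5537, -0.2394, 0.0514]
tcp_rot: [-0.003, 1.0, 0.0, -0.004]
contact_force: [-6.6, 2.9, 14.9]
opening: 0.672
```

Call:
jog_arm(
  targets="0 0 -3 0 0 0 0.35; 0 0 -3 0 0 0 0.35; 0 0 -3 0 0 0 0.35; 0 0 -3 0 0 0 0.35; 0 0 -3 0 0 0 0.35; 0 0 20 0 0 0 0.35; 0 0 20 0 0 0 0.35; 0 0 25 0 0 0 0.35; 0 0 30 0 0 0 0.35; 0 0 30 0 0 0 0.35",
)

```text
time: 14.47
eef_pos: [0.5495, -0.2369, 0.1716]
tcp_rot: [-0.003, 1.0, 0.005, -0.013]
contact_force: [0.9, -0.1, 0.9]
opening: 0.675
```

Call:
jog_arm(
  targets="-15 0 20 0 0 0 0.35; -15 0 20 0 0 0 0.35; -10 0 10 0 0 0 0.35; 0 0 0 0 0 0 0.35; 0 0 0 0 0 0 0.35",
)

```text
time: 14.88
eef_pos: [0.5125, -0.2393, 0.2307]
tcp_rot: [-0.004, 1.0, -0.0, -0.005]
contact_force: [-0.2, 0.6, -0.6]
opening: 0.674
```

```bash
python3 - <<'E'
from h import *
s=get_state();print(s['time'],s['eef_pos'],fix(180),s['contact_force'])
for n in ('wrist','top','scene'): cv2.imwrite(f'pics/{n}_end.png',read_camera(n)['pixels'])
a=cv2.imread('pics/wrist_end.png');b=cv2.imread('pics/top_end.png')[140:280,160:480]
cv2.imwrite('pics/e1.png',np.vstack([cv2.resize(a,(560,420))[100:],cv2.resize(b,(560,245))]))
E
```

```text
14.8833 [ 0.51245829 -0.23933041  0.23066192] [ 0.05 -0.55 -0.41] [-0.2280658   0.64727585 -0.56080799]
```

View pics/e1.png

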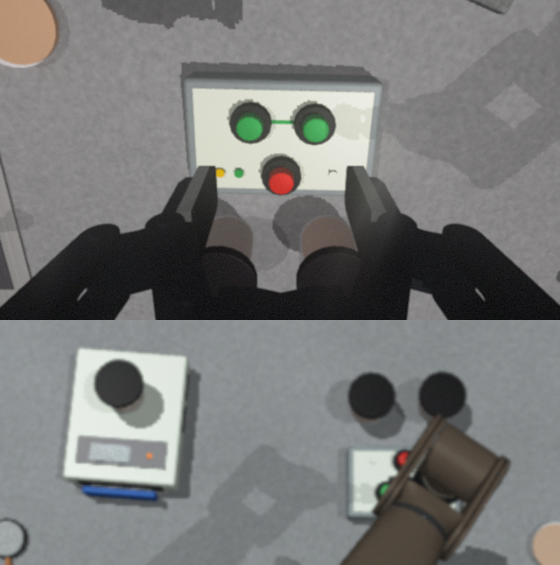

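View pics/scene_end.png

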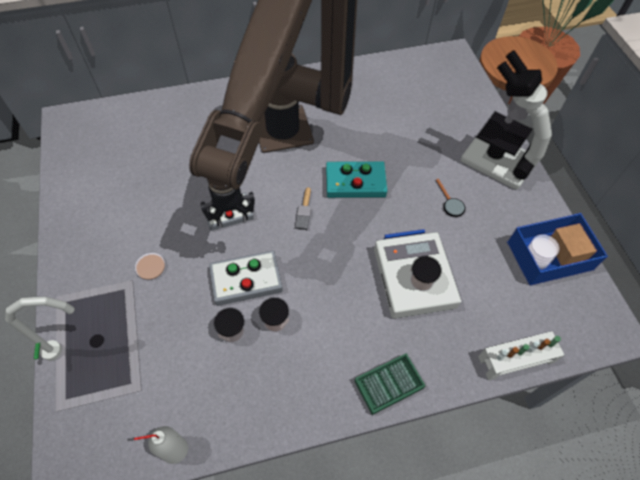

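The wrist view shows both greens up at (250,128) and (315,128) and the fingers clear. The top view shows the blue plate close against the imager at (120,492). Pots, brush, dish and lens look unmoved.

```bash
python3 -c "
from h import *
print(sign_off())"
```

```text
the job is handed in; nothing more can be done
None
```

I pushed the tray home, then pressed both green buttons on the large grey console together, let them come back up and moved clear. The job was handed in at about 15 s, against the 56 s limit. The hand-in reports no verdict.

- **Tray:** the tray stopped moving while the push rose to about 26 N. Afterwards the cameras showed the plate about 10 mm from the box's front wall, as expected when home. The detected plate edge and imager origin agreed to within about 4 mm.
- **Buttons:** both were held down from about 10.7 to 14.05 s, roughly 3.3 s. At the bottom the fingertips stopped moving under 12–24 N, against about 8 N for both springs fully down.
- **Weak point:** during the hold the tool slowly tilted by about 4° in pitch and 0.8° in roll. I corrected it at 13.3–13.6 s. The total force stayed at or above about 12 N, but one button may have been up to about 0.9 mm short of fully down for part of that time. I had no direct reading of how far each button was pressed.
- **Final check:** both greens are up, the red button was not touched, and the bystanders look unmoved in the scene and top pictures. The force reading was under 1 N, consistent with the arm touching nothing.

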